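# Dip the steriliser's feed-water tank and show the dip rod level for reading

## Robot

A 6-joint arm with a two-finger parallel gripper is mounted at the origin on the work surface. World frame = base frame: x ahead of the robot, y to its left, z up, the work surface at z = 0. Lengths are in mm, angles in rad, forces in N, time in s.
With the tool pointing down it reaches from about 350 to 725 mm from the base axis. Payload 6 kg.
Tool frame: the origin (TCP) lies at the very end of the fingers, on their centre line; the grasp point (between the pads) lies 19 mm behind it (env.hold_point_z is the distance from the TCP to the grasp point, in mm); z points along the fingers, y is the direction in which the jaws open and shut (so a half turn about z gives the same grasp; the last joint's range is limited). The gripper opens to 85 mm and grips with 20 to 120 N. Pads are 22 mm wide; open, the fingers measure 114 mm over their backs; the gripper's body (76 mm by 85 mm) begins 54 mm behind the grasp point. The pads swing forward as they close: fully open they stand 13 mm farther back than shut.
Start: joints at [-0.787, 0.04, 0.085, 0, -1.615, -0.334], TCP at [260.876, -540.294, 231.261] pointing down, gripper open.
Joint ranges: [-2.56, 2.56], [-1.29, 2.01], [-1.08, 1.49], [-3.29, 1.98], [-2.81, -0.18], [-2.99, 2.99]. Speed limits (rad/s): [2.57, 2.57, 3.01, 3.14, 3.14, 3.14].

## Interface

Orientations are given as a rotation vector (axis times angle).
In Python, from station import env, cams gives the robot as it stands.
- The arm moves only by the tool step_arm, never from a script. Its argument "series" is a list of rows, each a list of 6 numbers: the shift along the tool's x, y, z in units of 0.25 m (1.0 is 0.25 m), then the turn, a rotation vector about the tool's x, y, z in units of pi/2 rad (1.0 is pi/2 rad). A call has 1 to 8 rows; each row shifts and turns the commanded pose from where the row before left it, along the tool's axes as they then stand; what a row does not reach is not made up. A row lasts 1/10 s, in which the tool goes at most 50 mm and 8.59 degrees, less where a joint would pass 70% of its speed; a pose out of reach is approached as far as the arm can. A call with a number of a shift or a turn outside -1 to 1 is refused whole. A call with a gripper value outside its range is refused whole. "claw" is the closure, from -1 (fully open) to 1 (shut), set as the call begins (left out, the last holds). The fingers move at their own pace and stop on an object; "grip_force" is the grip in N (left out, the last holds). Time passes only in rows, so rows that do not move let the fingers close. It gives the time, the measured TCP pose, the force and the opening at its end, in the units of the state.
- env.read_state(): the state, without advancing time (a new reading comes with each control period).
- cams.get_image(name): name is "side" or "top"; returns a dict with "pixels" (420x560x3 uint8, red, green, blue), "fx", "fy", "cx", "cy" (pixels), "R" (3x3) and "t" (3): a world point X has camera coordinates R X + t. Camera axes: x right, y down, z forward; pixel columns grow to the right and rows downward; lengths in mm; the calibration is good to about 2 mm. A picture is of the moment at which its call begins. There is no depth.
- env.job_done(): hands the job in, once; it reports no verdict.
Trained networks look in a picture, given as the dict that the camera call returned (one of the last four; its "shot" number tells which), for a name from the list of things; names that differ only in an ending like _2 or _b are one class to them, and where a whole thing is asked for, a point or a joint stands for the part that bears it (a point fixed in the world has none). Each returns a list of dicts, best first, with "p" (0 to 1); they miss things now and then, are a little off and sometimes report something else, mostly with a low value. They report only what shows in the picture. A call takes as long as a camera call. They do not tell look-alikes from the thing itself.
- cams.look_for(query, picture): "point" ([row, column] in pixels, amid what is visible of it).
The state is a dict: "clock": time; "joints": joint angles; "qd": joint speeds; "tau": joint torques, N m; "tool_pos": TCP position; "orientation": TCP orientation; "force": force on the tool from outside, world axes, zero at the start; "moment": the same for the moment, N m; "finger_gap": opening from 0.0 (shut) to 1.0 (fully open).
Only numpy, scipy, OpenCV 4.12 (cv2) and the standard library are available. Lean on these libraries where they do the work, as an engineer would, in place of code of your own. Each camera call takes 0.05 s, during which the arm holds its last target.

## Task

Check the level in the white feed-water tank: take the blue-handled dip rod from its green rest, slide it into the tank's sloping neck until its collar stops against the mouth, then draw it right out. Hold it still and level, scale side up, with its tip a few centimetres above the rim over the middle of the white kidney dish so that it can be read, and finish there with the rod still held clear in the gripper. Leave the dish, the bottles and the other things on the table where they are.

Things in the scene. Friction and masses are not known exactly. Their poses are not given: they have to be found in the camera images.
- rod: Dip rod, loose, about 60 g: blue flat-sided handle 110 mm long, 16 wide (y), 20 high (z); blue collar 32 mm across, 6 thick; white shaft 8 mm across reaching 130 mm past the collar, yellow scale near its rounded tip on the +z side. Origin at the handle's centre, on the axis; x to the tip (collar face x = 61 mm, tip x = 191). Starts level in the rest, scale up, axis 45 mm above the table
- rod_grip (a point): Centre of the rod's handle (where to grip, across the 16 mm width), axes as the rod's
- rod_collar (a point): Centre of the collar's face towards the tip, axes as the rod's
- rod_tip (a point): The rod's tip, on its axis, axes as the rod's
- rest: Green instrument rest, fixed, 190 x 56 mm, base 8 mm thick, two uprights 44 mm wide, 12 thick, up to 50 high, with notches open at the top: one under the shaft 100 mm tipward of the handle's centre, one under the handle 45 mm behind it. The rod lifts straight up out of it. Origin on the table under the handle's centre, x along the rod towards the tip
- tank: White feed-water tank, fixed: canister 160 (x) x 220 (y) x 115 mm high with a carrying handle on top (to 150 mm high) and its +y top edge cut to a sloping shoulder, from which the neck rises. Origin on the table under the middle of the tank; z up
- neck_mouth (a point): Centre of the open mouth of the tank's neck, 114 mm above the table. z points outwards along the neck, 40 degrees above level, to the tank's +y side; x is level. Straight 16 mm bore, 55 mm long, open below: the rod, entering along -z, goes down until its collar meets the mouth. Grey neck 27 mm across outside, 45 mm long outside the shoulder, rigid
- dish: White kidney dish, loose, about 200 mm (y) x 100 mm (x), 40 mm high, open top. Origin under the middle of its bowl, on the table
- dish_rim (a point): Middle of the dish's opening, at rim height (40 mm above the table)
- drops0: Red eye-drop bottle, upright, 26 mm across, 66 mm high; origin under its centre
- drops1: Blue eye-drop bottle, as the red one
- drops2: White eye-drop bottle, as the red one
- lenscase: Round grey lens case 70 mm across, 32 mm high; origin under its centre
- cap: Blue screw cap of the tank, lying on the table, 40 mm across, 18 mm high; origin under its centre
- jar: Glass jar with steel lid, 72 mm across, 95 mm high; origin under its centre
- occluder: Black flat eye occluder lying on the table, 175 mm long, 6 mm thick, paddle 64 mm across; origin underneath, near the neck of the paddle, x towards the paddle
There are look-alikes about, which are no part of the job. What is meant by the rest is not pink, and is the larger of those in its own colour.

How it is judged:
By the outcome, as a careful person would: the job done as asked, in the order asked, and still so for the second after the job is handed in, while the arm keeps its last pose, push and grip.
It also fails if it takes over 45 s, if anything falls off the work surface, if the arm or the gripper's body presses on something with over 40 N, if the wrist force passes 120 N, or if a joint passes its speed limit or range.

## Working session

There is one attempt and no reset: what is moved stays moved. The work goes in short steps, Python scripts to look and compute and a tool call to move; the robot and the scene stay as the last step left them, time stands still between calls to the robot, and variables do not carry over. Pictures are saved under pics/ and viewed, and the job is handed in when it is done.

Besides the shell and the picture viewer there is one more tool, called after "Emit:" by a JSON object that holds its "method" and its "body", one argument or row to a line. step_arm: Moves the arm, as the interface text tells. Its arguments: {"type":"object","properties":{"series":{"type":"array"},"claw":{"type":"number"},"grip_force":{"type":"number"}},"required":["series"]}

```bash
ls; mkdir -p pics; python3 - <<'E'
from station import env,cams
import cv2
print(env.read_state())
for n in("side","top"):
    p=cams.get_image(n)
    cv2.imwrite(f"pics/{n}0.png",p["pixels"][:,:,::-1])
    print(n,p["fx"],p["fy"],p["cx"],p["cy"],p["R"],p["t"],p["shot"])
    for q in["rod","rod_grip","rod_collar","rod_tip","rest","tank","neck_mouth","dish","dish_rim","drops0","drops1","drops2","lenscase","cap","jar","occluder"]:
        print(q,[(d["point"],round(d["p"],2)) for d in cams.look_for(q,p)][:4])
E
```

```text
pics
{'clock': 0.0, 'joints': array([-7.87276524e-01,  4.08628924e-02,  8.37835011e-02, -4.74723815e-04,
       -1.61548925e+00, -3.33693845e-01]), 'qd': array([-3.51095364e-04,  2.17982420e-04,  8.07117116e-06,  8.32985261e-04,
        1.31813390e-03, -1.56580300e-03]), 'tau': array([-1.89877173e-04, -3.68203354e+01,  3.47400391e+01,  6.93216920e+00,
       -5.53867605e-03, -1.37592338e-05]), 'tool_pos': array([ 260.81549672, -539.98051063,  230.2327191 ]), 'orientation': array([ 7.00554572e-01, -3.06193490e+00, -2.75514003e-03]), 'force': array([ 0.01250021, -0.01849416, -0.52762329]), 'moment': array([ 0.00478689, -0.02214365, -0.00953911]), 'finger_gap': 0.9986449253940661}
side 444.8105029947629 444.8105029947629 276.0009413441218 205.1259607122962 [[ 0.73807857 -0.67469733  0.00485201]
 [-0.39656208 -0.4396108  -0.80590375]
 [ 0.5458741   0.59289617 -0.59202669]] [-280.22465574  365.70268977 1157.56256748] 1
rod [([211.9, 230.5], 0.82)]
rod_grip [([211.3, 232.7], 0.58)]
rod_collar [([213.7, 232.0], 0.8)]
rod_tip [([208.6, 229.7], 0.56)]
rest [([219.8, 233.1], 0.88)]
tank [([289
[... 1038 characters left out ...]
4, 232.4], 0.56)]
tank [([194.8, 441.8], 0.82), ([242.3, 232.4], 0.31)]
neck_mouth [([200.0, 413.5], 0.53), ([124.4, 241.8], 0.48)]
dish [([160.6, 307.6], 0.65)]
dish_rim [([160.3, 308.2], 0.93), ([200.8, 411.1], 0.39)]
drops0 [([119.6, 361.8], 0.67), ([120.9, 378.3], 0.57), ([115.1, 340.3], 0.5), ([162.2, 306.1], 0.43)]
drops1 [([119.6, 361.8], 0.67), ([120.9, 378.3], 0.57), ([115.1, 340.3], 0.5), ([162.2, 306.1], 0.43)]
drops2 [([119.6, 361.8], 0.67), ([120.9, 378.3], 0.57), ([115.1, 340.3], 0.5), ([162.2, 306.1], 0.43)]
lenscase [([124.2, 241.0], 0.68)]
cap [([254.1, 332.1], 0.59)]
jar [([176.2, 199.8], 0.95), ([200.8, 414.7], 0.5), ([242.8, 224.6], 0.38)]
occluder [([137.7, 432.1], 0.6)]
```

View pics/side0.png

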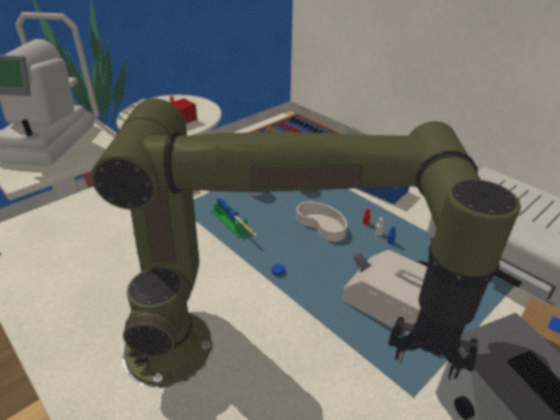

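View pics/top0.png

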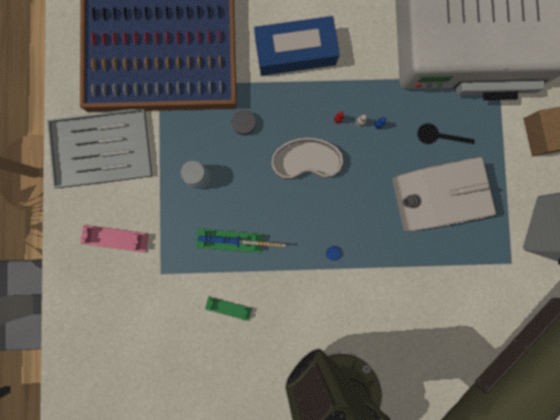

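```bash
cat > h.py <<'E'
from station import env,cams
import cv2,numpy as np
from scipy.spatial.transform import Rotation as Ro
def ray(p,rc):
    d=np.array([(rc[1]-p["cx"])/p["fx"],(rc[0]-p["cy"])/p["fy"],1]); R=np.array(p["R"]);t=np.array(p["t"])
    return -R.T@t, R.T@d
def onz(p,rc,z):
    c,d=ray(p,rc); return c+d*(z-c[2])/d[2]
def proj(p,X):
    c=np.array(p["R"])@np.array(X)+p["t"]; return np.array([p["fy"]*c[1]/c[2]+p["cy"],p["fx"]*c[0]/c[2]+p["cx"]])
def tri(p1,a,p2,b):
    c1,d1=ray(p1,a);c2,d2=ray(p2,b)
    s=np.linalg.lstsq(np.c_[d1,-d2],c2-c1,rcond=None)[0]
    x1=c1+d1*s[0];x2=c2+d2*s[1]; return (x1+x2)/2,np.linalg.norm(x1-x2)
def crop(p,r0,r1,c0,c1,k,name):
    im=cv2.resize(p["pixels"][r0:r1,c0:c1,::-1],None,fx=k,fy=k,interpolation=cv2.INTER_CUBIC); cv2.imwrite(name,im)
E
python3 - <<'E'
from h import *
a=cams.get_image("top");b=cams.get_image("side")
crop(a,220,265,190,300,7,"pics/t_rod.png")
crop(a,150,240,385,500,6,"pics/t_tank.png")
crop(a,125,190,260,350,7,"pics/t_dish.png")
crop(b,195,245,200,265,10,"pics/s_rod.png")
crop(b,240,340,335,435,6,"pics/s_tank.png")
for n,rc,z in [("dish",(160.3,308.2),40),("mouth",(200.8,413),114),("cap",(254.1,332.1),10),("jar",(172,195),95),("lens",(124,241),32),("grip",(241,226),55)]:
    print(n,onz(a,rc,z).round(1))
E
```

```text
dish [661.6  74.   40. ]
mouth [ 531.8 -195.5  114. ]
cap [392.2  11.5  10. ]
jar [627.5 387.2  95. ]
lens [774. 264.  32.]
grip [438.5 311.1  55. ]
```

View pics/t_rod.png

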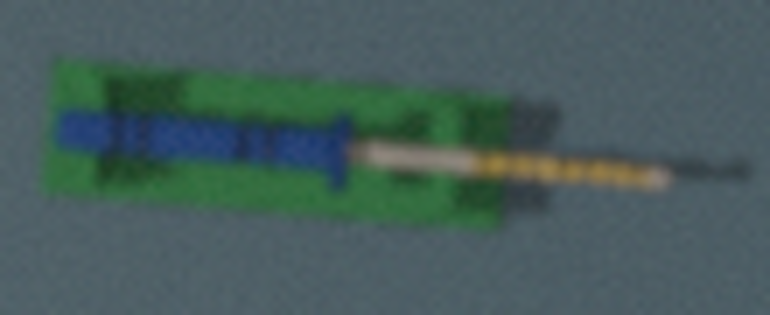

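View pics/t_tank.png

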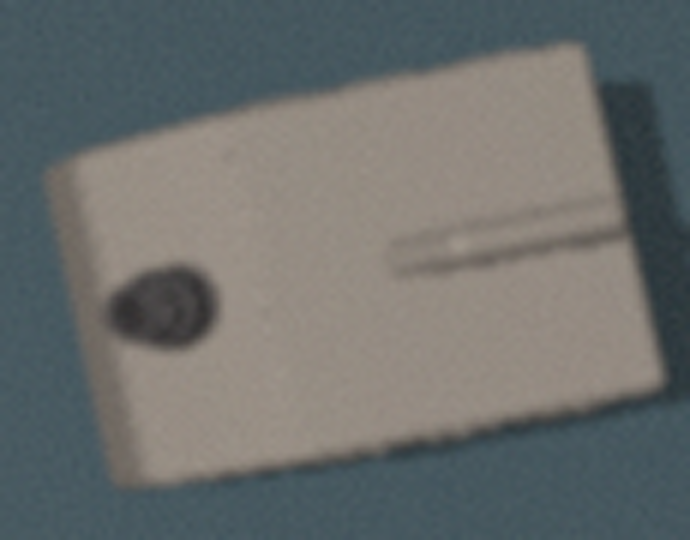

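View pics/t_dish.png

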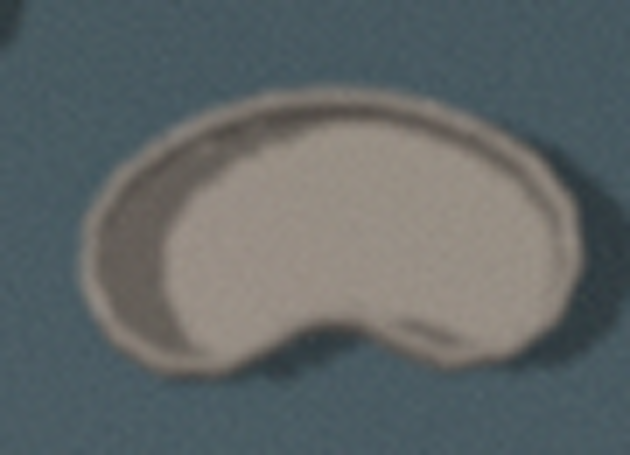

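View pics/s_rod.png

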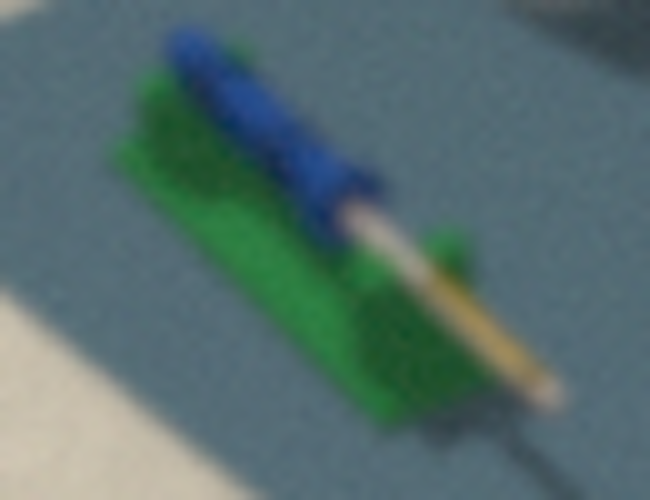

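View pics/s_tank.png

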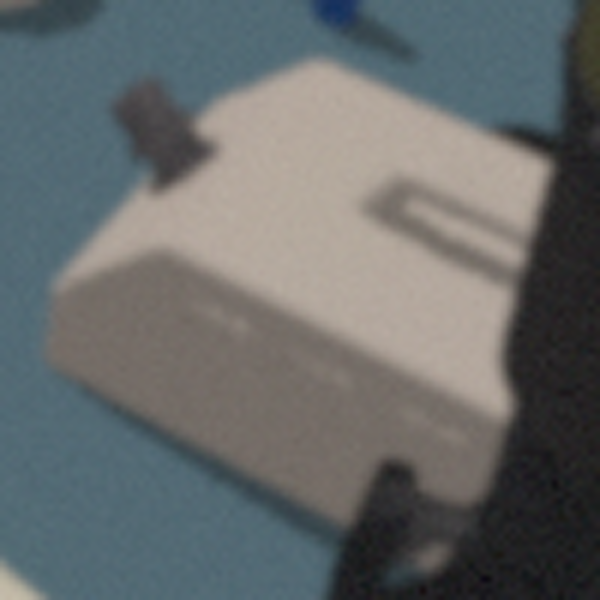

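```bash
cat >> h.py <<'E'
def vp(x,y,k,r0,c0): return ((y+.5)/k-.5+r0,(x+.5)/k-.5+c0)
E
python3 - <<'E'
from h import *
a=cams.get_image("top");b=cams.get_image("side")
T=lambda x,y,z:onz(a,vp(x,y,6,150,385),z)
c=[T(590,42,115),T(665,382,115),T(45,170,0),T(112,487,0)]
for q in c: print(q.round(1))
e=c[0]-c[1];print(np.linalg.norm(e)); e2=c[2]-c[3];print(np.linalg.norm(e2),'mid',sum(c)/4)
m=(c[2]+c[3])/2-(c[0]+c[1])/2;print("len",np.linalg.norm(m[:2]),"yaws",np.degrees([np.arctan2(-e[1],e[0]),np.arctan2(-e2[1],e2[0]),np.arctan2(m[0],m[1])]))
print("mouth top",T(172,308,114), T(178,308,114))
print("mouth tri",tri(a,vp(174,308,6,150,385),b,vp(135,98,6,240,335)))
S=lambda x,y:vp(x,y,10,195,200)
R=lambda x,y:vp(x,y,7,220,190)
for n,z,p,q in[("rear",45,(57,130),(178,45)),("collar",45,(346,152),(348,208)),("tip",45,(668,178),(558,395))]:
    print(n,onz(a,R(*p),z),onz(b,S(*q),z),tri(a,R(*p),b,S(*q)))
D=lambda x,y:onz(a,vp(x,y,7,125,260),40)
print("dish",D(85,255),D(580,255),D(340,90),D(345,325),D(340,215))
E
```

```text
[ 646.  -390.1  115. ]
[ 492.5 -413.8  115. ]
[ 610.  -175.2    0. ]
[ 453.7 -200.5    0. ]
155.2858288873924
158.2929349955132 mid [ 550.57740122 -294.89997333   57.5       ]
len 217.39177273569004 yaws [-8.79547539 -9.1867716  -9.90485164]
mouth top [ 531.4800846  -196.15629692  114.        ] [ 531.4082955 -198.8330918  114.       ]
mouth tri (array([ 525.89320896, -189.56990298,  121.54555069]), np.float64(13.492950620629328))
rear [448.65028889 391.05515442  45.        ] [450.7983348  392.75115903  45.        ] (array([448.90253631, 390.47612721,  47.12808934]), np.float64(0.6635094296828787))
collar [436.67758149 275.88574388  45.        ] [436.65583206 275.35771169  45.        ] (array([436.79700542, 275.81583684,  44.66528071]), np.float64(0.3092839446515782))
tip [422.73121787 147.4491991   45.        ] [425.64262852 150.56757899  45.        ] (array([422.90846949, 147.45351727,  48.47217121]), np.float64(0.3010084735341426))
dish [662.27860757 178.25671269  40.        ] [657.06734224 -23.75730308  40.        ] [727.87409195  72.01616927  40.        ] [630.74809471  73.19760336  40.        ] [676.09638814  73.73289416  40.        ]
```

```bash
cat > ov.py <<'E'
from h import *
import sys
def ov(p,name,r0,r1,c0,c1,k,mouth,yaw,tank):
    im=cv2.resize(p["pixels"][r0:r1,c0:c1,::-1],None,fx=k,fy=k,interpolation=cv2.INTER_CUBIC)
    y=np.radians(yaw); Y=np.array([-np.sin(y),np.cos(y),0]);X=np.array([np.cos(y),np.sin(y),0]);Z=np.array([0,0,1])
    n=Y*np.cos(np.radians(40))+Z*np.sin(np.radians(40)); v=np.cross(n,X)
    def dr(P,col,closed=True):
        q=np.array([proj(p,x) for x in P]); q=np.c_[(q[:,1]-c0+.5)*k-.5,(q[:,0]-r0+.5)*k-.5].round().astype(int)
        cv2.polylines(im,[q],closed,col,1)
    t=np.linspace(0,2*np.pi,40)
    for d,r,col in((0,13.5,(0,0,255)),(0,8,(0,255,255)),(-45,13.5,(0,255,0))):
        dr([mouth+n*d+r*(np.cos(s)*X+np.sin(s)*v) for s in t],col)
    tk=np.array(tank)
    dr([tk+a*80*X+b*110*Y for a,b in((1,1),(1,-1),(-1,-1),(-1,1))],(255,0,0))
    dr([tk+a*80*X-110*Y+z*Z for a,z in((1,0),(1,115),(-1,115),(-1,0))],(255,0,255))
    cv2.imwrite(name,im)
E
python3 - <<'E'
from ov import *
a=cams.get_image("top");b=cams.get_image("side")
m=np.array([532.5,-197,114.]);tk=[550.5,-295,0]
ov(a,"pics/ovt.png",150,240,385,500,6,m,9.3,tk)
ov(b,"pics/ovs.png",240,340,335,435,6,m,9.3,tk)
E
```

```text
(no output)
```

View pics/ovt.png

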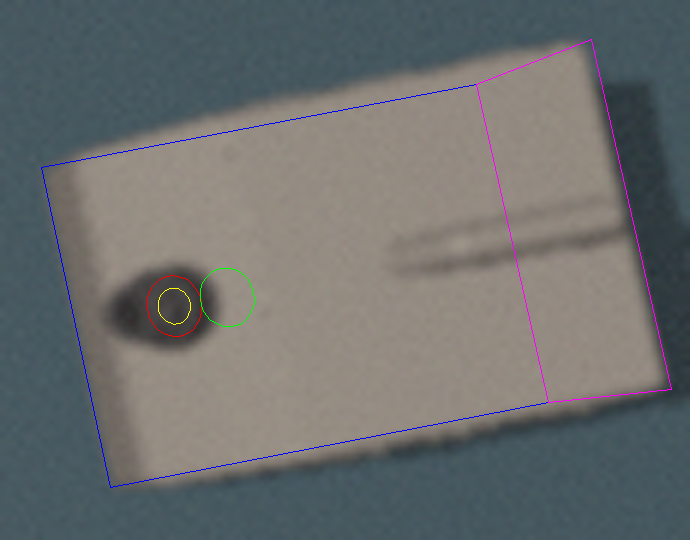

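View pics/ovs.png

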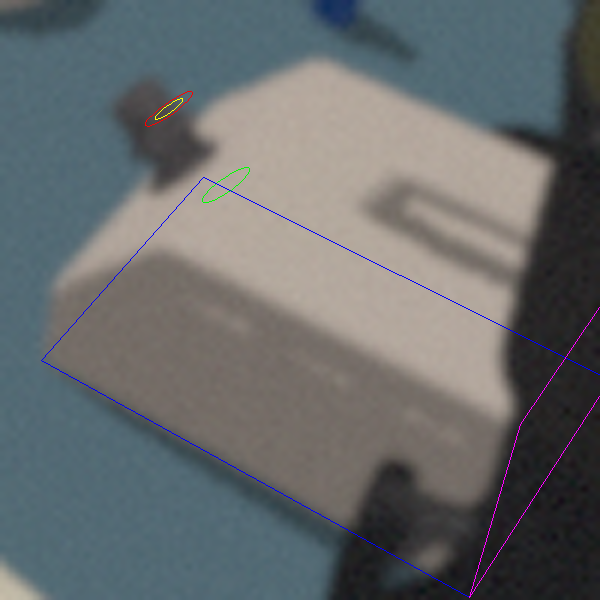

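```bash
python3 - <<'E'
from ov import *
a=cams.get_image("top");b=cams.get_image("side")
print(onz(b,vp(132,92,6,240,335),114))
m=np.array([530.5,-176,114.]);tk=[550.5,-294.5,0]
ov(a,"pics/ovt2.png",150,240,385,500,6,m,9.3,tk)
ov(b,"pics/ovs2.png",240,290,345,405,12,m,9.3,tk)
crop(a,185,220,390,430,15,"pics/ovt3.png")
E
```

```text
[ 528.59049244 -178.08531809  114.        ]
```

View pics/ovt2.png

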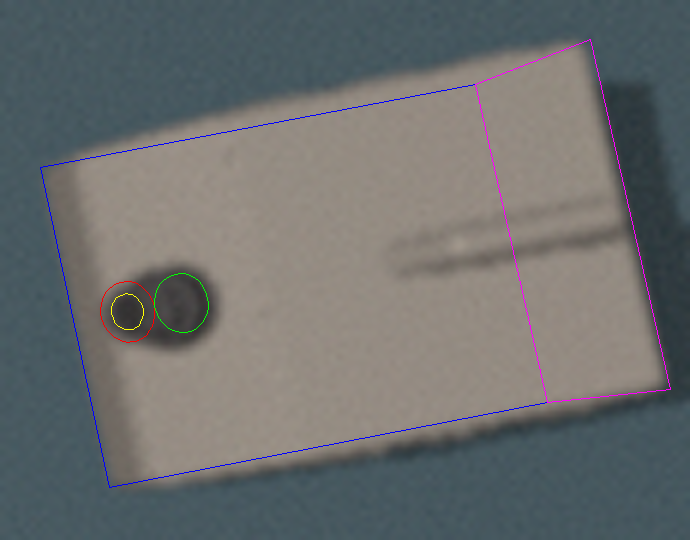

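View pics/ovs2.png

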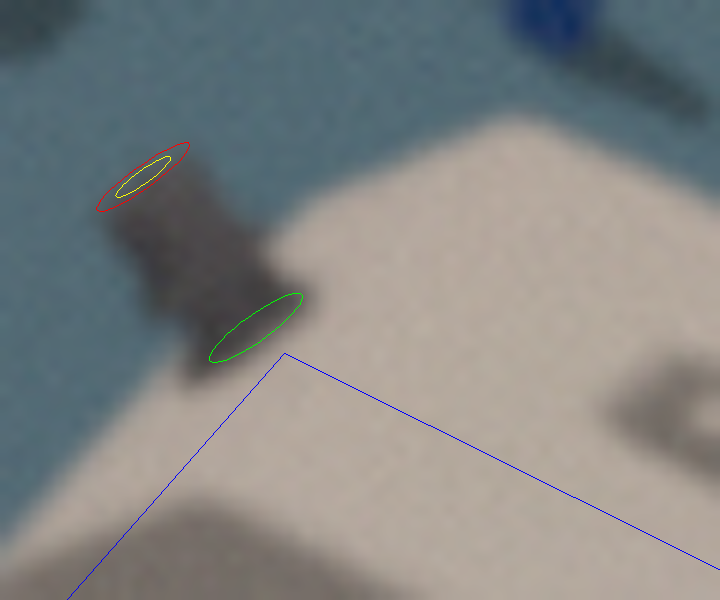

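View pics/ovt3.png

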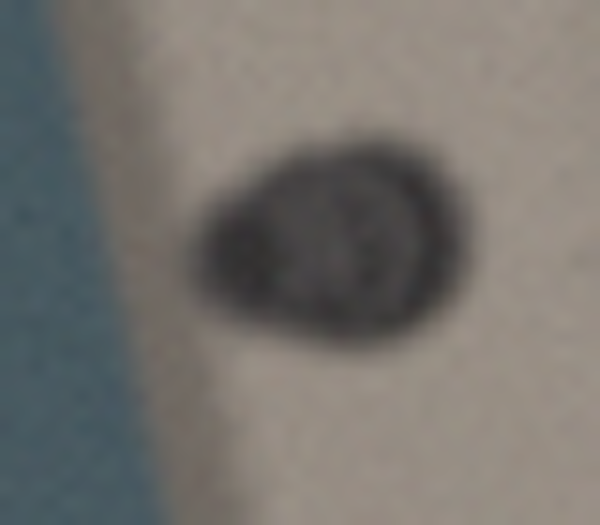

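```bash
cat >> h.py <<'E'
MOUTH=np.array([530.5,-178.3,114.]);YAW=np.radians(9.4)
RODC=np.array([442.9,336.4,45.]);RODA=np.radians(-96.1)
def pose(a,pitch,s=1):
    """tool R with rod dir heading a (rad), pitched down by pitch; tool x = s*rod dir"""
    d=np.array([np.cos(a)*np.cos(pitch),np.sin(a)*np.cos(pitch),-np.sin(pitch)])
    u=np.array([np.cos(a)*np.sin(pitch),np.sin(a)*np.sin(pitch),np.cos(pitch)])
    z=-u; x=s*d; return np.c_[x,np.cross(z,x),z]
def rows(Rt,grasp,n=None,maxmm=48,maxdeg=8,hold=19,P=None):
    """rows from present pose to tool R=Rt, grasp point at grasp"""
    s=env.read_state(); p=np.array(s["tool_pos"]) if P is None else P; R=Ro.from_rotvec(s["orientation"])
    tp=grasp+hold*Rt[:,2]; Rt=Ro.from_matrix(Rt)
    rv=(R.inv()*Rt).as_rotvec(); D=tp-p
    k=n or int(max(np.ceil(np.linalg.norm(D)/maxmm),np.ceil(np.degrees(np.linalg.norm(rv))/maxdeg),1))
    print("dist",np.linalg.norm(D).round(1),"deg",np.degrees(np.linalg.norm(rv)).round(1),"rows",k,"target",tp.round(1))
    out=[];cp=p.copy();cR=R
    for i in range(1,k+1):
        w=p+D*i/k; sh=cR.inv().apply(w-cp)/250; t=(cR.inv()*(R*Ro.from_rotvec(rv*i/k))).as_rotvec()/(np.pi/2)
        r=np.round(np.r_[sh,t],3); out.append(r.tolist()); cp=cp+cR.apply(r[:3]*250); cR=cR*Ro.from_rotvec(r[3:]*np.pi/2)
    for i in range(0,k,8): print(str(out[i:i+8]))
E
python3 - <<'E'
from h import *
s=env.read_state();print(Ro.from_rotvec(s["orientation"]).as_matrix().round(3))
for sg in(1,-1):
    print(sg); rows(pose(RODA,0,sg),RODC+[0,0,180])
E
```

```text
[[-0.901 -0.435 -0.   ]
 [-0.435  0.901  0.   ]
 [ 0.     0.    -1.   ]]
1
dist 895.8 deg 58.1 rows 19 target [442.9 336.4 206. ]
[[-0.115, 0.15, 0.005, 0.0, 0.0, -0.034], [-0.122, 0.143, 0.006, 0.0, 0.0, -0.034], [-0.13, 0.136, 0.005, 0.0, 0.0, -0.034], [-0.137, 0.13, 0.005, 0.0, 0.0, -0.034], [-0.144, 0.121, 0.006, 0.0, 0.0, -0.034], [-0.15, 0.114, 0.005, 0.0, 0.0, -0.034], [-0.157, 0.106, 0.005, 0.0, 0.0, -0.034], [-0.161, 0.097, 0.006, 0.0, 0.0, -0.034]]
[[-0.166, 0.089, 0.005, 0.0, 0.0, -0.034], [-0.171, 0.08, 0.005, 0.0, 0.0, -0.034], [-0.175, 0.07, 0.006, 0.0, 0.0, -0.034], [-0.179, 0.061, 0.005, 0.0, 0.0, -0.034], [-0.181, 0.051, 0.005, 0.0, 0.0, -0.034], [-0.184, 0.041, 0.006, 0.0, 0.0, -0.034], [-0.186, 0.032, 0.005, 0.0, 0.0, -0.034], [-0.187, 0.022, 0.005, 0.0, 0.0, -0.034]]
[[-0.188, 0.011, 0.006, 0.0, 0.0, -0.034], [-0.189, 0.002, 0.005, 0.0, 0.0, -0.034], [-0.188, -0.008, 0.005, 0.0, 0.0, -0.034]]
-1
dist 895.8 deg 121.9 rows 19 target [442.9 336.4 206. ]
[[-0.115, 0.15, 0.005, 0.0, -0.0, 0.071], [-0.097, 0.161, 0.006, 0.0, -0.0, 0.072], [-0.079, 0.171, 0.005, 0.0, -0.0, 0.071], [-0.059, 0.179, 0.005, 0.0, -0.0, 0.071], [-0.038, 0.185, 0.006, -0.0, -0.0, 0.071], [-0.018, 0.187, 0.005, -0.0, -0.0, 0.072], [0.003, 0.189, 0.005, -0.0, -0.0, 0.071], [0.024, 0.187, 0.006, -0.0, -0.0, 0.071]]
[[0.045, 0.183, 0.005, -0.0, -0.0, 0.071], [0.065, 0.177, 0.005, -0.0, -0.0, 0.072], [0.085, 0.168, 0.006, -0.0, -0.0, 0.071], [0.103, 0.158, 0.005, -0.0, -0.0, 0.071], [0.12, 0.146, 0.005, -0.0, -0.0, 0.071], [0.135, 0.131, 0.006, -0.0, -0.0, 0.072], [0.149, 0.115, 0.005, -0.0, -0.0, 0.071], [0.161, 0.098, 0.005, -0.0, -0.0, 0.071]]
[[0.171, 0.08, 0.006, -0.0, -0.0, 0.072], [0.179, 0.059, 0.005, -0.0, -0.0, 0.071], [0.184, 0.039, 0.005, -0.0, -0.0, 0.071]]
```

```bash
python3 - <<'E'
from h import *
rows(pose(np.radians(-125),0,1),np.array([480,-60,265.]))
E
```

```text
dist 528.1 deg 29.2 rows 12 target [480. -60. 246.]
[[-0.135, 0.112, -0.005, 0.0, -0.0, -0.027], [-0.14, 0.107, -0.005, 0.0, -0.0, -0.027], [-0.145, 0.101, -0.005, 0.0, -0.0, -0.027], [-0.148, 0.094, -0.005, 0.0, 0.0, -0.027], [-0.153, 0.088, -0.005, 0.0, 0.0, -0.027], [-0.156, 0.081, -0.004, 0.0, 0.0, -0.027], [-0.159, 0.075, -0.005, 0.0, 0.0, -0.027], [-0.162, 0.068, -0.005, 0.0, 0.0, -0.028]]
[[-0.166, 0.061, -0.005, 0.0, 0.0, -0.027], [-0.167, 0.053, -0.005, 0.0, 0.0, -0.027], [-0.17, 0.047, -0.005, 0.0, 0.0, -0.027], [-0.172, 0.039, -0.005, 0.0, 0.0, -0.027]]
```

Emit:
{"method": "step_arm", "body": {
  "series": [
    [-0.135, 0.112, -0.005, 0, 0, -0.027],
    [-0.14, 0.107, -0.005, 0, 0, -0.027],
    [-0.145, 0.101, -0.005, 0, 0, -0.027],
    [-0.148, 0.094, -0.005, 0, 0, -0.027],
    [-0.153, 0.088, -0.005, 0, 0, -0.027],
    [-0.156, 0.081, -0.005, 0, 0, -0.027],
    [-0.159, 0.075, -0.005, 0, 0, -0.027],
    [-0.162, 0.068, -0.005, 0, 0, -0.027]
  ],
  "claw": -1
}}

```text
clock: 2.9
tool_pos: [407.2, -218.5, 241.7]
orientation: [-1.21, 2.898, -0.001]
force: [1.5, -0.7, -0.0]
finger_gap: 0.999
```

Emit:
{"method": "step_arm", "body": {
  "series": [
    [-0.166, 0.061, -0.005, 0, 0, -0.027],
    [-0.167, 0.053, -0.005, 0, 0, -0.027],
    [-0.17, 0.047, -0.005, 0, 0, -0.027],
    [-0.172, 0.039, -0.005, 0, 0, -0.027],
    [0, 0, 0, 0, 0, 0]
  ]
}}

```text
clock: 3.4
tool_pos: [481.4, -56.1, 245.6]
orientation: [1.457, -2.783, -0.002]
force: [0.9, -0.3, -1.0]
finger_gap: 0.998
```

```bash
python3 - <<'E'
from h import *
s=env.read_state();print(s["tool_pos"],s["joints"],s["clock"])
rows(pose(RODA,0,1),RODC+[0,0,120])
E
```

```text
[481.42032    -56.13804697 245.56269035] [ 3.00578314e-01 -2.66716199e-01 -1.70636571e-01 -9.94842813e-04
 -1.66762800e+00 -9.06720777e-01] 3.4
dist 406.8 deg 28.6 rows 9 target [442.9 336.4 146. ]
[[-0.134, 0.113, 0.044, 0.0, 0.0, -0.035], [-0.139, 0.106, 0.045, 0.0, 0.0, -0.036], [-0.146, 0.098, 0.044, 0.0, 0.0, -0.035], [-0.15, 0.09, 0.045, 0.0, 0.0, -0.035], [-0.156, 0.081, 0.044, 0.0, 0.0, -0.036], [-0.159, 0.072, 0.044, 0.0, 0.0, -0.035], [-0.164, 0.064, 0.045, 0.001, 0.0, -0.035], [-0.166, 0.054, 0.044, -0.0, 0.0, -0.036]]
[[-0.17, 0.045, 0.044, -0.0, 0.0, -0.035]]
```

Emit:
{"method": "step_arm", "body": {
  "series": [
    [-0.134, 0.113, 0.044, 0, 0, -0.035],
    [-0.139, 0.106, 0.045, 0, 0, -0.036],
    [-0.146, 0.098, 0.044, 0, 0, -0.035],
    [-0.15, 0.09, 0.045, 0, 0, -0.035],
    [-0.156, 0.081, 0.044, 0, 0, -0.036],
    [-0.159, 0.072, 0.044, 0, 0, -0.035],
    [-0.164, 0.064, 0.045, 0, 0, -0.035],
    [-0.166, 0.054, 0.044, 0, 0, -0.036]
  ]
}}

```text
clock: 4.2
tool_pos: [447.9, 290.6, 157.5]
orientation: [-2.03, 2.397, 0.0]
force: [0.6, 0.3, 0.2]
finger_gap: 1.002
```

Emit:
{"method": "step_arm", "body": {
  "series": [
    [-0.17, 0.045, 0.044, 0, 0, -0.035],
    [0, 0, 0, 0, 0, 0],
    [0, 0, 0, 0, 0, 0]
  ]
}}

```text
clock: 4.5
tool_pos: [444.0, 333.0, 145.9]
orientation: [2.093, -2.341, 0.001]
force: [0.0, 0.0, 0.4]
finger_gap: 1.001
```

```bash
python3 - <<'E'
from h import *
s=env.read_state();print(s["tool_pos"],s["joints"],s["clock"])
rows(pose(RODA,0,1),RODC,maxmm=25)
b=cams.get_image("side");a=cams.get_image("top")
crop(b,165,255,180,280,7,"pics/s2.png");crop(a,190,290,170,300,6,"pics/t2.png")
E
```

```text
[444.02207348 333.03999077 145.87639868] [ 1.00547358e+00 -7.12382765e-02 -1.80503071e-01  9.73952549e-05
 -1.46316953e+00 -1.11708612e+00] 4.5
dist 119.9 deg 0.3 rows 5 target [442.9 336.4  26. ]
[[-0.003, 0.001, 0.096, 0.0, -0.0, -0.001], [-0.002, 0.001, 0.096, 0.0, -0.0, -0.0], [-0.003, 0.001, 0.096, 0.0, -0.001, -0.001], [-0.003, 0.002, 0.096, 0.0, 0.0, -0.001], [-0.002, 0.001, 0.095, 0.0, 0.0, -0.0]]
```

View pics/s2.png

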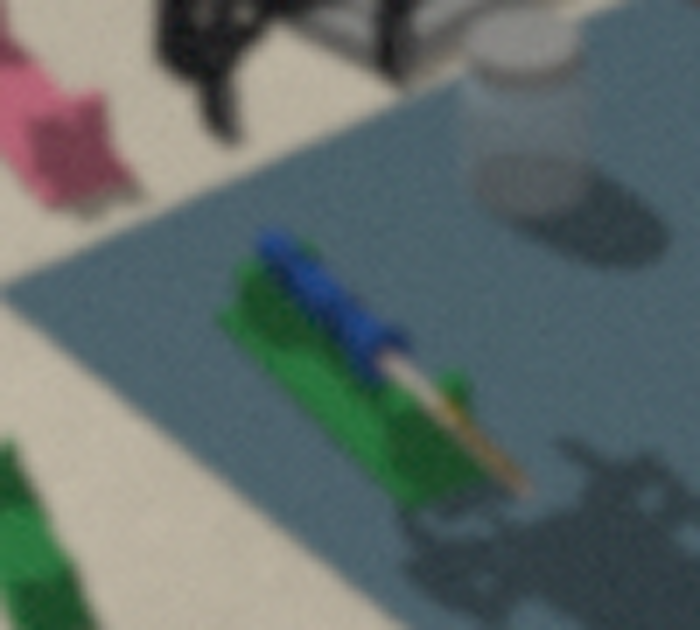

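View pics/t2.png

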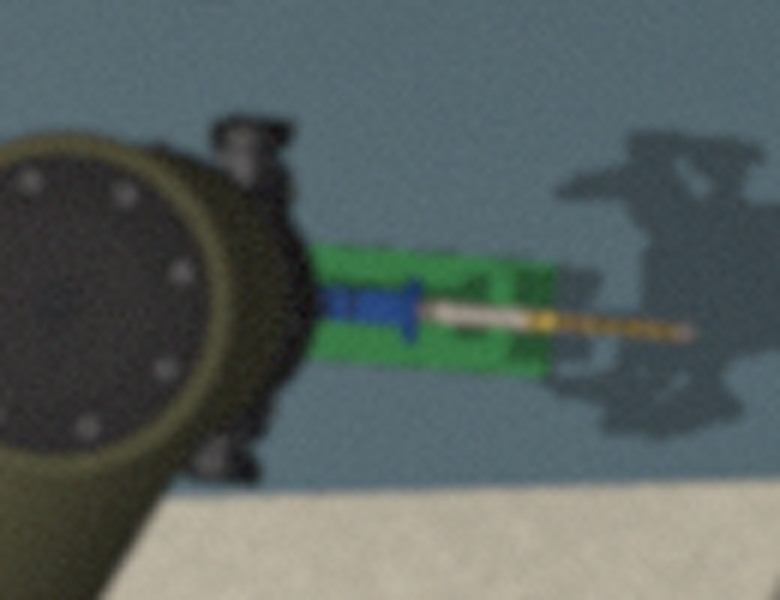

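Emit:
{"method": "step_arm", "body": {
  "series": [
    [-0.003, 0.001, 0.096, 0, 0, 0],
    [-0.002, 0.001, 0.096, 0, 0, 0],
    [-0.003, 0.001, 0.096, 0, 0, 0],
    [-0.003, 0.002, 0.096, 0, 0, 0],
    [-0.002, 0.001, 0.095, 0, 0, 0],
    [0, 0, 0, 0, 0, 0]
  ]
}}

```text
clock: 5.2
tool_pos: [442.2, 333.6, 24.0]
orientation: [2.087, -2.341, 0.0]
force: [-0.1, -0.6, -0.6]
finger_gap: 0.995
```

```bash
python3 - <<'E'
from h import *
rows(pose(RODA,0,1),RODC,maxmm=25)
b=cams.get_image("side")
crop(b,165,255,180,280,7,"pics/s3.png")
E
```

```text
dist 3.5 deg 0.6 rows 1 target [442.9 336.4  26. ]
[[-0.011, -0.002, -0.008, 0.002, -0.002, -0.005]]
```

View pics/s3.png

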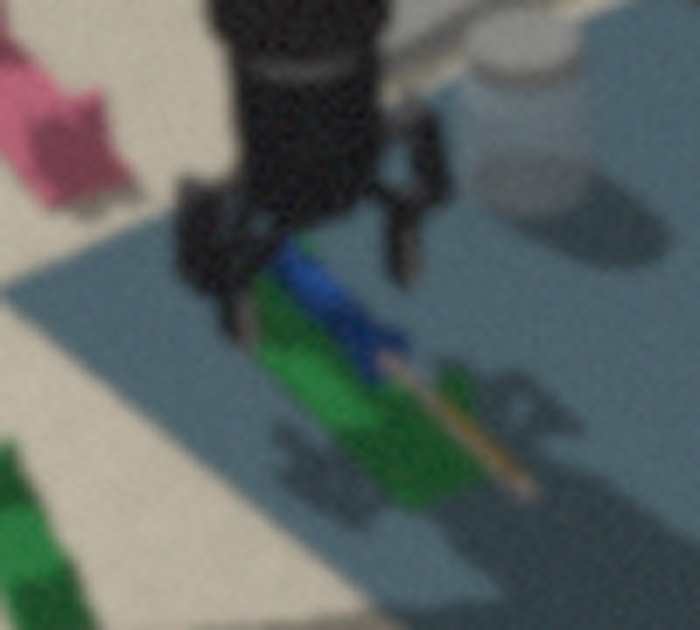

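Emit:
{"method": "step_arm", "body": {
  "series": [
    [-0.01, -0.002, -0.008, 0, 0, -0.005],
    [0, 0, 0, 0, 0, 0]
  ]
}}

```text
clock: 5.45
tool_pos: [445.1, 339.6, 31.4]
orientation: [-2.1, 2.332, 0.001]
force: [0.5, 0.6, -0.4]
finger_gap: 0.995
```

Emit:
{"method": "step_arm", "body": {
  "series": [
    [0, 0, 0, 0, 0, 0],
    [0, 0, 0, 0, 0, 0],
    [0, 0, 0, 0, 0, 0],
    [0, 0, 0, 0, 0, 0],
    [0, 0, 0, 0, 0, 0],
    [0, 0, 0, 0, 0, 0],
    [0, 0, 0, 0, 0, 0],
    [0, 0, 0, 0, 0, 0]
  ],
  "claw": 1,
  "grip_force": 60
}}

```text
clock: 6.25
tool_pos: [444.0, 338.7, 29.0]
orientation: [-2.102, 2.334, 0.0]
force: [-0.3, 0.0, 0.7]
finger_gap: 0.177
```

Emit:
{"method": "step_arm", "body": {
  "series": [
    [0, 0, 0, 0, 0, 0],
    [0, 0, 0, 0, 0, 0]
  ]
}}

```text
clock: 6.45
tool_pos: [444.0, 338.7, 29.0]
orientation: [-2.102, 2.334, 0.0]
force: [1.1, 0.3, 2.2]
finger_gap: 0.173
```

Emit:
{"method": "step_arm", "body": {
  "series": [
    [0, 0, -0.02, 0, 0, 0],
    [0, 0, -0.06, 0, 0, 0],
    [0, 0, -0.1, 0, 0, 0],
    [0, 0, -0.12, 0, 0, 0],
    [0, 0, -0.12, 0, 0, 0],
    [0, 0, -0.12, 0, 0, 0],
    [0, 0, 0, 0, 0, 0],
    [0, 0, 0, 0, 0, 0]
  ]
}}

```text
clock: 7.25
tool_pos: [444.0, 338.9, 165.3]
orientation: [-2.101, 2.333, 0.002]
force: [0.0, 0.2, -0.7]
finger_gap: 0.176
```

```bash
python3 - <<'E'
from h import *
s=env.read_state();print(s["tool_pos"],s["joints"],s["clock"],s["force"])
b=cams.get_image("side");a=cams.get_image("top")
crop(b,150,250,180,300,6,"pics/s4.png");crop(a,190,290,170,300,6,"pics/t4.png")
R=Ro.from_rotvec(s["orientation"]).as_matrix();g=s["tool_pos"]-19*R[:,2];print(R.round(3))
for n,q in(("tip",191),("col",61)): print(n,g+R[:,0]*q,proj(b,g+R[:,0]*q),proj(a,g+R[:,0]*q))
for q in("rod_tip","rod_collar"): print([(d["point"],d["p"]) for d in cams.look_for(q,b)[:2]],[(d["point"],d["p"]) for d in cams.look_for(q,a)[:2]])
E
```

```text
[444.00946622 338.94772491 165.34516067] [ 1.01118944e+00 -6.93932490e-02 -1.43106340e-01 -4.32191214e-04
 -1.49482988e+00 -1.11584281e+00] 7.25 [ 0.00730868  0.21985738 -0.72811966]
[[-0.104 -0.995  0.001]
 [-0.995  0.104  0.002]
 [-0.002 -0.001 -1.   ]]
tip [424.03538915 148.95318503 183.92232566] [199.87363135 254.26872884] [245.42118721 286.00519359]
col [437.61956439 278.2411867  184.21008509] [181.04901274 231.87945914] [241.37721816 233.61874797]
[([186.6, 233.8], 0.56)] [([245.6, 242.1], 0.49)]
[([184.5, 233.6], 0.48)] [([243.4, 238.2], 0.55)]
```

View pics/s4.png

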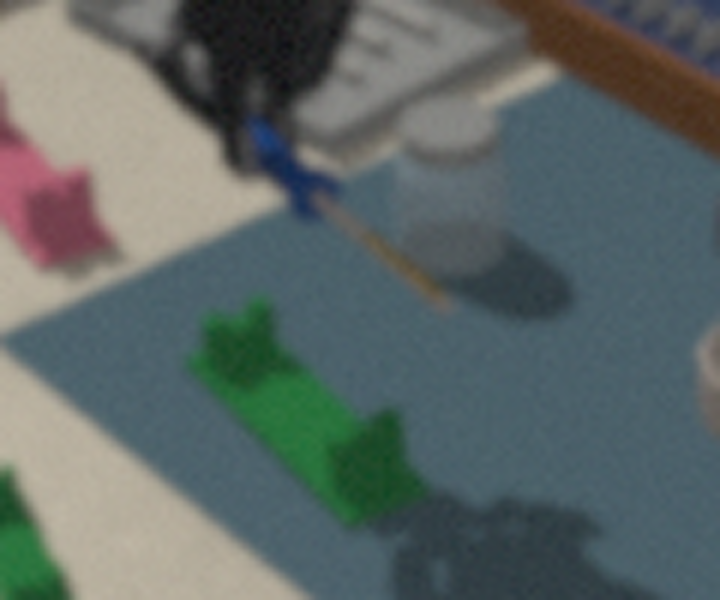

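View pics/t4.png

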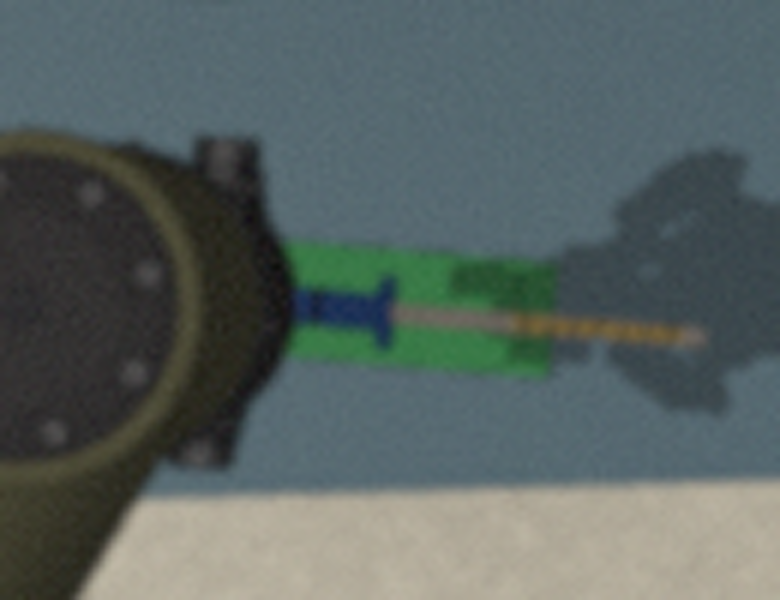

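```bash
cat >> h.py <<'E'
XO,HO=2.5,17.
Yv=np.array([-np.sin(YAW),np.cos(YAW),0]);N=Yv*np.cos(np.radians(40))+np.array([0,0,np.sin(np.radians(40))])
INS=pose(YAW-np.pi/2,np.radians(40),1)
def rod(Rt,tip,**k):  # target so that rod tip is at tip
    c=tip-(191+XO)*Rt[:,0]; rows(Rt,c,hold=HO,**k)
def tipnow(s=None):
    s=s or env.read_state(); R=Ro.from_rotvec(s["orientation"]).as_matrix()
    return s["tool_pos"]-HO*R[:,2]+(191+XO)*R[:,0],R
E
python3 - <<'E'
from h import *
a=cams.get_image("top");b=cams.get_image("side")
print(tri(a,vp(703,338,6,190,170),b,vp(447,306,6,150,180)),tri(a,vp(396,314,6,190,170),b,vp(322,200,6,150,180)),tipnow()[0])
rod(INS,MOUTH+45*N,maxmm=45,maxdeg=7)
E
```

```text
(array([422.43298842, 147.36105873, 182.87254832]), np.float64(0.7951434856061345)) (array([437.17045606, 272.97208937, 179.71684025]), np.float64(2.670510868204143)) [423.60352461 146.0034559  180.43556222]
dist 342.6 deg 42.8 rows 8 target [498.9  12.7 254.3]
[[0.159, -0.044, -0.045, -0.007, -0.055, -0.021], [0.156, -0.039, -0.06, -0.008, -0.056, -0.02], [0.151, -0.033, -0.073, -0.007, -0.055, -0.021], [0.146, -0.027, -0.087, -0.008, -0.055, -0.02], [0.138, -0.022, -0.099, -0.007, -0.055, -0.021], [0.129, -0.016, -0.111, -0.007, -0.056, -0.02], [0.12, -0.01, -0.122, -0.008, -0.055, -0.021], [0.109, -0.006, -0.132, -0.007, -0.055, -0.02]]
```

Emit:
{"method": "step_arm", "body": {
  "series": [
    [0.159, -0.044, -0.045, -0.007, -0.055, -0.021],
    [0.156, -0.039, -0.06, -0.008, -0.056, -0.02],
    [0.151, -0.033, -0.073, -0.007, -0.055, -0.021],
    [0.146, -0.027, -0.087, -0.008, -0.055, -0.02],
    [0.138, -0.022, -0.099, -0.007, -0.055, -0.021],
    [0.129, -0.016, -0.111, -0.007, -0.056, -0.02],
    [0.12, -0.01, -0.122, -0.008, -0.055, -0.021],
    [0.109, -0.006, -0.132, -0.007, -0.055, -0.02]
  ]
}}

```text
clock: 8.45
tool_pos: [499.0, 10.7, 255.9]
orientation: [-1.979, 1.675, 0.72]
force: [1.3, 1.1, -0.6]
finger_gap: 0.176
```

Emit:
{"method": "step_arm", "body": {
  "series": [
    [0, 0, 0, 0, 0, 0],
    [0, 0, 0, 0, 0, 0],
    [0, 0, 0, 0, 0, 0]
  ]
}}

```text
clock: 8.75
tool_pos: [498.9, 13.3, 254.4]
orientation: [-1.981, 1.68, 0.72]
force: [-0.5, 0.3, -1.2]
finger_gap: 0.176
```

```bash
python3 - <<'E'
from h import *
s=env.read_state();print(s["tool_pos"],s["joints"],s["clock"],s["force"])
b=cams.get_image("side");a=cams.get_image("top")
crop(b,190,290,300,420,6,"pics/s5.png");crop(a,150,250,310,440,6,"pics/t5.png")
t,R=tipnow();print(t,proj(b,t),proj(a,t)); print(R.T@(MOUTH-t), (R.T@INS).round(3))
rod(INS,MOUTH+45*N)
E
```

```text
[498.94132867  13.3426649  254.41965229] [-0.1046958  -0.02774221  0.14017568 -0.70603728 -1.87119261  0.09787575] 8.75 [-0.48230237  0.2690849  -1.21570125]
[ 525.20302616 -142.5207892   143.68837983] [241.51568975 347.2828566 ] [202.88801703 396.56898297]
[46.78471887  0.74722592 -0.49141439] [[ 1.    -0.003 -0.   ]
 [ 0.003  1.    -0.   ]
 [ 0.     0.     1.   ]]
dist 1.9 deg 0.2 rows 1 target [498.9  12.7 254.3]
[[0.007, 0.0, -0.002, 0.0, -0.0, 0.002]]
```

View pics/s5.png

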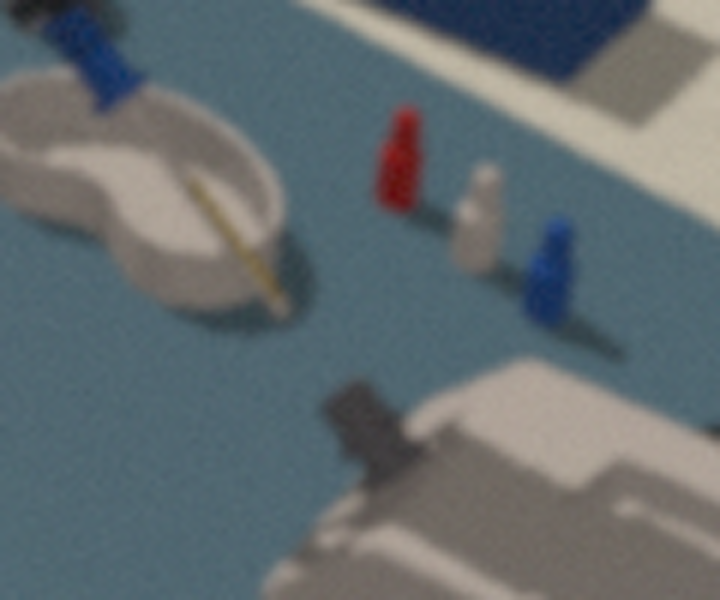

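View pics/t5.png

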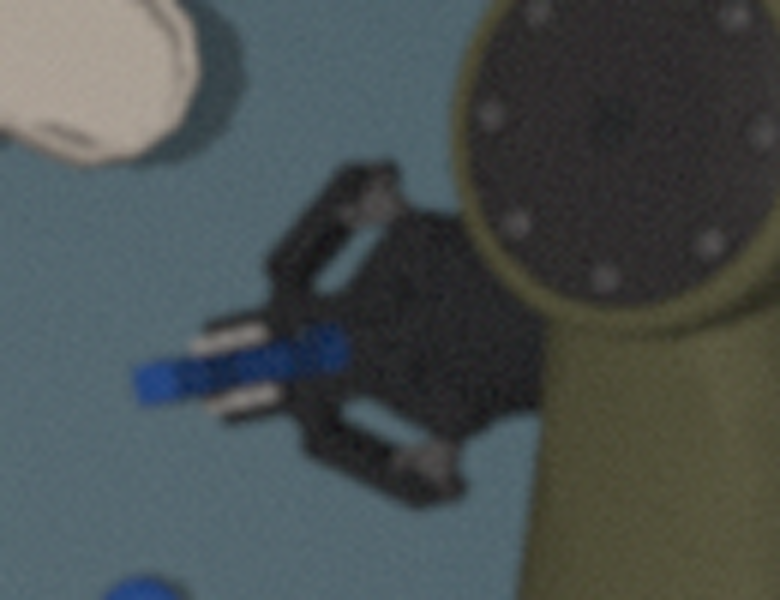

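Emit:
{"method": "step_arm", "body": {
  "series": [
    [0.04, 0.003, -0.002, 0, 0, -0.002],
    [0.05, 0, 0, 0, 0, 0],
    [0.05, 0, 0, 0, 0, 0],
    [0.04, 0, 0, 0, 0, 0],
    [0.02, 0, 0, 0, 0, 0],
    [0, 0, 0, 0, 0, 0]
  ]
}}

```text
clock: 9.45
tool_pos: [504.7, -25.9, 221.7]
orientation: [-1.981, 1.678, 0.721]
force: [-0.3, -0.7, -0.1]
finger_gap: 0.174
```

```bash
python3 - <<'E'
from h import *
s=env.read_state();print(s["clock"],s["force"],s["moment"])
b=cams.get_image("side")
crop(b,210,290,320,420,8,"pics/s6.png")
t,R=tipnow();print(t,proj(b,t)); print(R.T@(MOUTH-t), (R.T@INS).round(3))
E
```

```text
9.45 [-0.32831958 -0.65653987 -0.13056546] [-1.86150291 -0.26019744  0.01117095]
[ 531.17186287 -182.52430039  110.93774364] [256.07951658 358.25220182]
[-5.24461787 -0.03894562  0.40742373] [[ 1.    -0.002  0.001]
 [ 0.002  1.     0.001]
 [-0.001 -0.001  1.   ]]
```

View pics/s6.png

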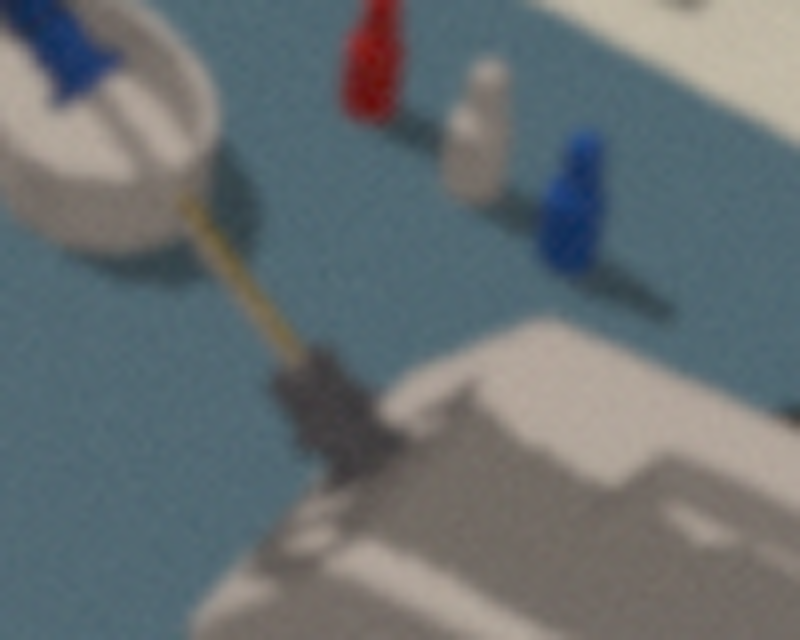

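Emit:
{"method": "step_arm", "body": {
  "series": [
    [0.03, 0, 0.001, 0, 0, 0],
    [0.03, 0, 0, 0, 0, 0],
    [0.03, 0, 0, 0, 0, 0],
    [0, 0, 0, 0, 0, 0]
  ]
}}

```text
clock: 9.9
tool_pos: [507.4, -42.8, 206.9]
orientation: [-1.981, 1.678, 0.721]
force: [1.1, -0.6, -1.0]
finger_gap: 0.173
```

```bash
python3 - <<'E'
from h import *
s=env.read_state();print(s["clock"],s["force"],s["moment"])
b=cams.get_image("side")
crop(b,210,290,320,420,8,"pics/s7.png")
t,R=tipnow();print(t,proj(b,t)); print(R.T@(MOUTH-t), (R.T@INS).round(3))
E
```

```text
9.9 [ 1.09481709 -0.6445179  -1.00125376] [-1.87551537 -0.32356785 -0.01358425]
[ 533.8678316  -199.35280617   95.95001603] [262.49179305 362.86213362]
[-27.93429838  -0.17360019  -0.09846668] [[ 1.    -0.002  0.001]
 [ 0.002  1.     0.   ]
 [-0.001 -0.     1.   ]]
```

View pics/s7.png

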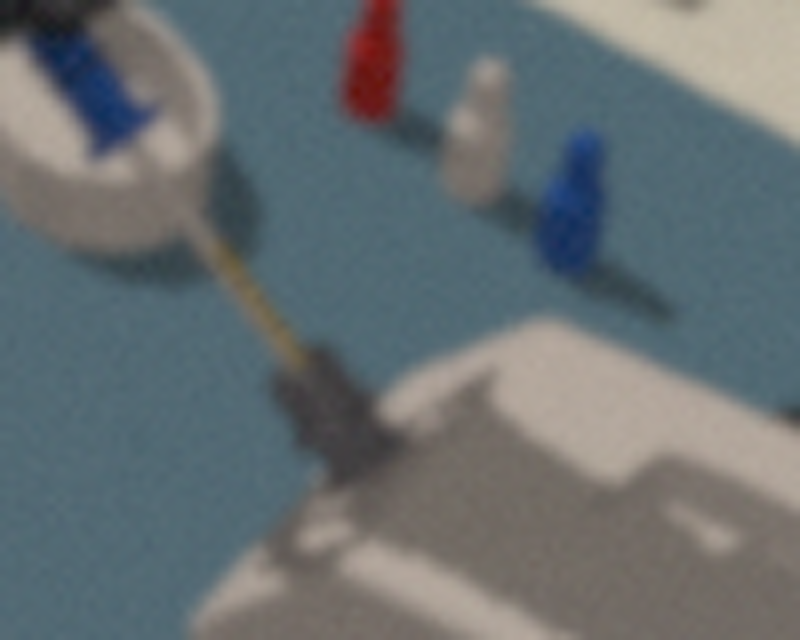

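Emit:
{"method": "step_arm", "body": {
  "series": [
    [0.05, 0, 0, 0, 0, 0],
    [0.05, 0, 0, 0, 0, 0],
    [0.05, 0, 0, 0, 0, 0],
    [0.05, 0, 0, 0, 0, 0],
    [0, 0, 0, 0, 0, 0]
  ]
}}

```text
clock: 10.45
tool_pos: [513.6, -81.0, 173.7]
orientation: [-1.98, 1.679, 0.723]
force: [-0.1, 0.2, -0.7]
finger_gap: 0.175
```

Emit:
{"method": "step_arm", "body": {
  "series": [
    [0.05, 0, 0, 0, 0, 0],
    [0.05, 0, 0, 0, 0, 0],
    [0.04, 0, 0, 0, 0, 0],
    [0, 0, 0, 0, 0, 0],
    [0, 0, 0, 0, 0, 0]
  ]
}}

```text
clock: 10.95
tool_pos: [518.5, -106.5, 153.2]
orientation: [-1.982, 1.676, 0.72]
force: [-0.4, -0.3, -0.6]
finger_gap: 0.174
```

```bash
python3 - <<'E'
from h import *
s=env.read_state();print(s["clock"],s["force"],s["moment"])
b=cams.get_image("side");a=cams.get_image("top")
crop(b,210,290,320,420,8,"pics/s8.png");crop(a,150,250,350,480,6,"pics/t8.png")
t,R=tipnow();print(t,proj(b,t)); print(R.T@(MOUTH-t), (R.T@INS).round(3),R.T@s["force"])
E
```

```text
10.95 [-0.37955291 -0.32920587 -0.56173318] [-1.89112166e+00 -3.23066072e-01  1.51961685e-03]
[ 545.36102621 -263.13591008   42.54049063] [285.71399712 380.75246836]
[-111.91025541    0.37432289    0.63074087] [[ 1.    -0.004  0.   ]
 [ 0.004  1.     0.001]
 [-0.    -0.001  1.   ]] [0.56076023 0.43073141 0.26076713]
```

View pics/s8.png

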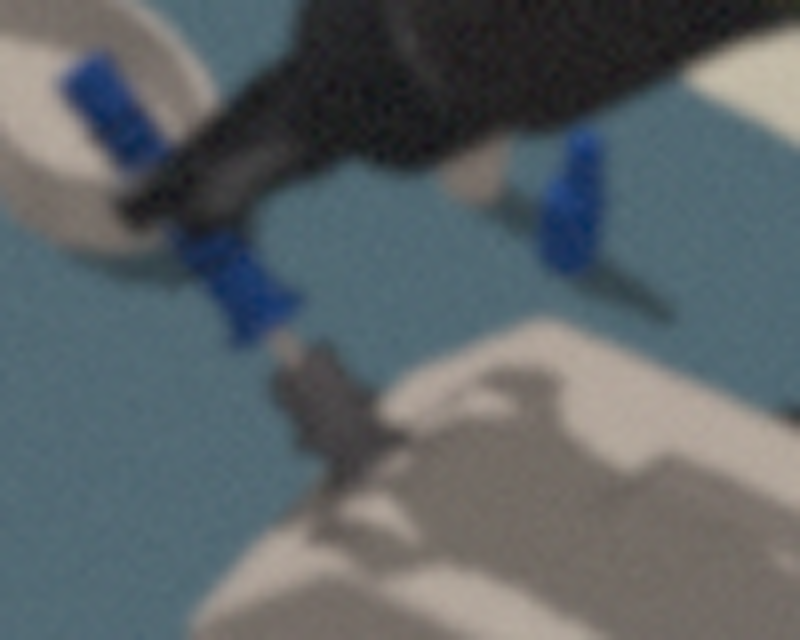

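View pics/t8.png

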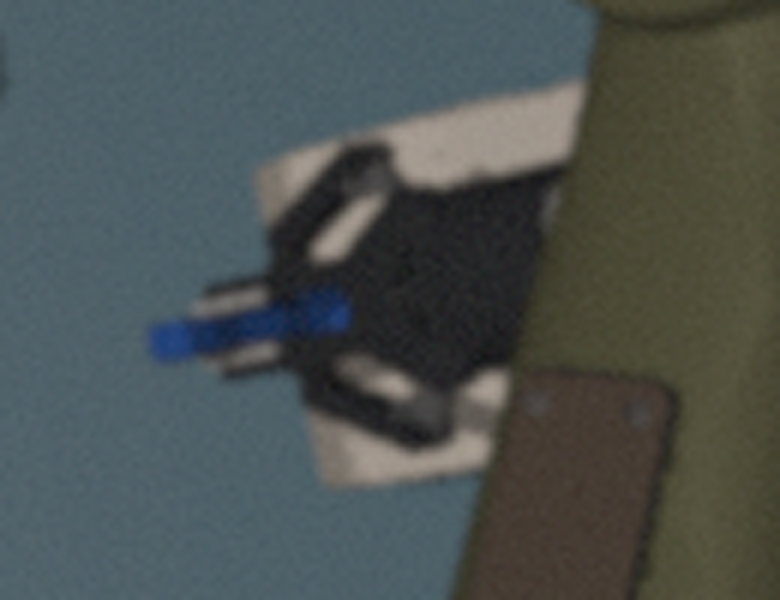

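Emit:
{"method": "step_arm", "body": {
  "series": [
    [0.03, 0, 0.002, 0, 0, 0],
    [0.02, 0, 0, 0, 0, 0],
    [0.01, 0, 0, 0, 0, 0],
    [0, 0, 0, 0, 0, 0]
  ]
}}

```text
clock: 11.45
tool_pos: [520.3, -117.6, 142.9]
orientation: [-1.982, 1.677, 0.72]
force: [0.2, 0.1, -0.8]
finger_gap: 0.178
```

Emit:
{"method": "step_arm", "body": {
  "series": [
    [0.008, 0, 0, 0, 0, 0],
    [0, 0, 0, 0, 0, 0]
  ]
}}

```text
clock: 11.65
tool_pos: [520.5, -118.3, 142.7]
orientation: [-1.983, 1.674, 0.72]
force: [-1.6, 3.7, 2.5]
finger_gap: 0.172
```

Emit:
{"method": "step_arm", "body": {
  "series": [
    [0.008, 0, 0, 0, 0, 0],
    [0, 0, 0, 0, 0, 0]
  ]
}}

```text
clock: 11.85
tool_pos: [520.5, -118.4, 142.7]
orientation: [-1.983, 1.67, 0.722]
force: [-4.9, 9.7, 9.9]
finger_gap: 0.175
```

```bash
python3 - <<'E'
from h import *
s=env.read_state();print(s["clock"],s["force"],s["force"]@N)
b=cams.get_image("side")
crop(b,220,280,330,400,11,"pics/s9.png")
t,R=tipnow(); print(R.T@(MOUTH-t))
E
```

```text
11.85 [-4.92025488  9.7289714   9.94987037] 14.363999969301496
[-128.54501144    0.36860649   -0.24606081]
```

View pics/s9.png

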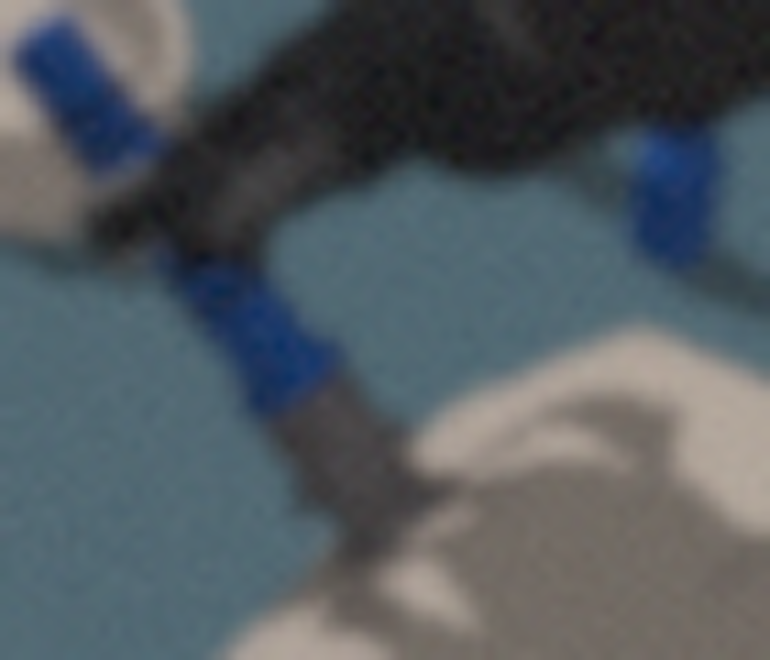

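Emit:
{"method": "step_arm", "body": {
  "series": [
    [-0.015, 0, 0, 0, 0, 0],
    [-0.03, 0, 0, 0, 0, 0],
    [-0.05, 0, 0, 0, 0, 0],
    [-0.06, 0, 0, 0, 0, 0],
    [-0.06, 0, 0, 0, 0, 0],
    [-0.05, 0, 0, 0, 0, 0],
    [0, 0, 0, 0, 0, 0]
  ]
}}

```text
clock: 12.6
tool_pos: [512.7, -69.3, 185.8]
orientation: [-1.984, 1.673, 0.715]
force: [0.1, -0.1, -0.2]
finger_gap: 0.178
```

```bash
python3 - <<'E'
from h import *
s=env.read_state();print(s["clock"],s["force"],s["force"]@N)
t,R=tipnow(); print(R.T@(MOUTH-t),(R.T@INS).round(3))
E
```

```text
12.6 [ 0.06148978 -0.07388006 -0.16961198] -0.17255322774403115
[-62.70697368   1.11386187   1.13156766] [[ 1.    -0.007 -0.001]
 [ 0.007  1.     0.003]
 [ 0.001 -0.003  1.   ]]
```

Correcting about 1 mm while drawing out.

Emit:
{"method": "step_arm", "body": {
  "series": [
    [-0.05, 0.003, 0.002, 0, 0, -0.003],
    [-0.06, 0, 0, 0, 0, 0],
    [-0.06, 0, 0, 0, 0, 0],
    [-0.08, 0, 0, 0, 0, 0],
    [-0.1, 0, 0, 0, 0, 0],
    [-0.1, 0, 0, 0, 0, 0],
    [0, 0, 0, 0, 0, 0],
    [0, 0, 0, 0, 0, 0]
  ]
}}

```text
clock: 13.4
tool_pos: [496.5, 15.2, 256.2]
orientation: [-1.987, 1.669, 0.716]
force: [0.3, 0.2, -0.6]
finger_gap: 0.173
```

```bash
python3 - <<'E'
from h import *
s=env.read_state();print(s["clock"],s["force"],s["tool_pos"],s["joints"])
t,R=tipnow(); print(t,R.T@(MOUTH-t))
b=cams.get_image("side");crop(b,180,280,300,420,6,"pics/s10.png");print(proj(b,t),proj(b,t-130*R[:,0]))
H=pose(0.0,0,1)
rod(H,np.array([673,75,90.]),maxmm=45,maxdeg=7)
rod(pose(np.radians(-40),np.radians(15),1),np.array([590,-30,140.]),maxmm=45,maxdeg=7)
E
```

```text
13.4 [ 0.27995239  0.23652674 -0.64817862] [496.53038847  15.15584744 256.20490511] [-0.10220079 -0.03626205  0.13527188 -0.70693224 -1.87144294  0.10294786]
[ 524.35662163 -141.57269015  144.88053108] [48.37358837  0.406601   -0.27241678]
[241.16923862 346.87733593] [205.03955861 319.44058158]
dist 192.7 deg 88.0 rows 13 target [479.5  75.   73. ]
[[0.021, 0.002, 0.055, -0.024, 0.028, -0.066], [0.019, 0.003, 0.057, -0.024, 0.028, -0.065], [0.016, 0.002, 0.057, -0.024, 0.028, -0.066], [0.013, 0.001, 0.057, -0.025, 0.028, -0.065], [0.011, 0.0, 0.059, -0.024, 0.029, -0.065], [0.008, -0.001, 0.058, -0.024, 0.028, -0.066], [0.006, -0.002, 0.059, -0.024, 0.028, -0.065], [0.003, -0.005, 0.059, -0.024, 0.028, -0.066]]
[[0.001, -0.006, 0.059, -0.024, 0.028, -0.065], [-0.0, -0.008, 0.059, -0.024, 0.029, -0.066], [-0.002, -0.011, 0.058, -0.024, 0.028, -0.065], [-0.004, -0.014, 0.058, -0.024, 0.028, -0.066], [-0.004, -0.015, 0.057, -0.024, 0.028, -0.065]]
dist 124.8 deg 47.1 rows 7 target [443.5  93.  173.7]
[[-0.008, 0.023, 0.067, -0.03, 0.038, -0.057], [-0.013, 0.018, 0.068, -0.03, 0.038, -0.057], [-0.019, 0.014, 0.067, -0.031, 0.038, -0.057], [-0.024, 0.008, 0.067, -0.03, 0.037, -0.057], [-0.029, 0.003, 0.065, -0.03, 0.038, -0.056], [-0.032, -0.002, 0.064, -0.03, 0.038, -0.057], [-0.036, -0.009, 0.061, -0.03, 0.038, -0.057]]
```

View pics/s10.png

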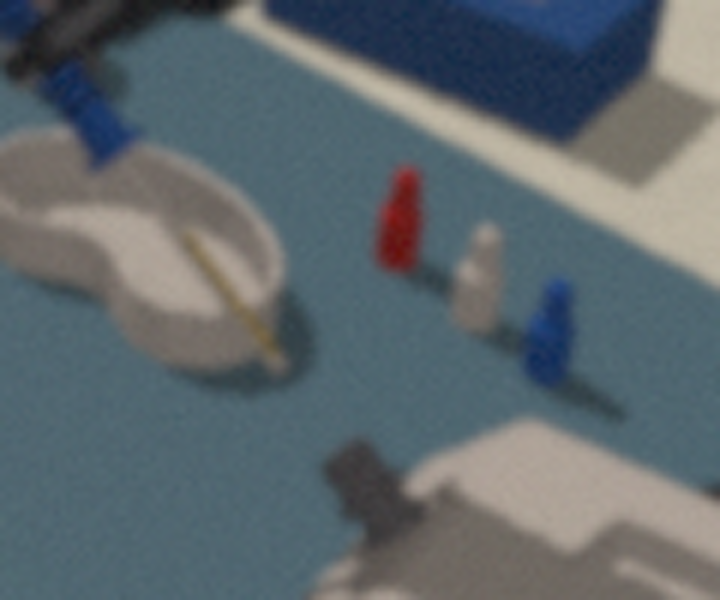

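```bash
python3 - <<'E'
from h import *
rod(pose(0.0,0,1),np.array([673,75,160.]),n=14)
E
```

```text
dist 128.5 deg 88.0 rows 14 target [479.5  75.  143. ]
[[0.007, 0.002, 0.036, -0.022, 0.026, -0.061], [0.005, 0.001, 0.036, -0.023, 0.026, -0.061], [0.004, 0.001, 0.037, -0.022, 0.026, -0.06], [0.002, -0.0, 0.036, -0.023, 0.027, -0.061], [0.001, -0.002, 0.037, -0.022, 0.026, -0.061], [-0.0, -0.003, 0.037, -0.022, 0.026, -0.061], [-0.002, -0.004, 0.036, -0.023, 0.026, -0.061], [-0.002, -0.006, 0.036, -0.022, 0.026, -0.061]]
[[-0.004, -0.007, 0.036, -0.022, 0.026, -0.06], [-0.004, -0.009, 0.036, -0.023, 0.026, -0.061], [-0.005, -0.011, 0.034, -0.022, 0.027, -0.061], [-0.005, -0.012, 0.035, -0.023, 0.026, -0.061], [-0.005, -0.014, 0.033, -0.022, 0.026, -0.061], [-0.005, -0.015, 0.033, -0.022, 0.026, -0.061]]
```

Emit:
{"method": "step_arm", "body": {
  "series": [
    [0.007, 0.002, 0.036, -0.022, 0.026, -0.061],
    [0.005, 0.001, 0.036, -0.023, 0.026, -0.061],
    [0.004, 0.001, 0.037, -0.022, 0.026, -0.06],
    [0.002, 0, 0.036, -0.023, 0.027, -0.061],
    [0.001, -0.002, 0.037, -0.022, 0.026, -0.061],
    [0, -0.003, 0.037, -0.022, 0.026, -0.061],
    [-0.002, -0.004, 0.036, -0.023, 0.026, -0.061],
    [-0.002, -0.006, 0.036, -0.022, 0.026, -0.061]
  ]
}}

```text
clock: 14.25
tool_pos: [486.9, 48.7, 189.8]
orientation: [-2.795, 0.826, 0.358]
force: [0.5, 0.4, -0.2]
finger_gap: 0.177
```

Emit:
{"method": "step_arm", "body": {
  "series": [
    [-0.004, -0.007, 0.036, -0.022, 0.026, -0.06],
    [-0.004, -0.009, 0.036, -0.023, 0.026, -0.061],
    [-0.005, -0.011, 0.034, -0.022, 0.027, -0.061],
    [-0.005, -0.012, 0.035, -0.023, 0.026, -0.061],
    [-0.005, -0.014, 0.033, -0.022, 0.026, -0.061],
    [-0.005, -0.015, 0.033, -0.022, 0.026, -0.061],
    [0, 0, 0, 0, 0, 0],
    [0, 0, 0, 0, 0, 0]
  ]
}}

```text
clock: 15.05
tool_pos: [479.3, 74.6, 142.6]
orientation: [-3.141, 0.002, 0.003]
force: [-0.6, -0.1, -0.0]
finger_gap: 0.171
```

```bash
python3 - <<'E'
from h import *
s=env.read_state();print(s["clock"],s["force"],s["tool_pos"],s["joints"])
t,R=tipnow(); print(t,R.round(3))
b=cams.get_image("side");a=cams.get_image("top");crop(b,130,270,230,400,4.5,"pics/s11.png");crop(a,110,260,230,380,4,"pics/t11.png");print(proj(b,t),proj(a,t))
rod(pose(0.0,0,1),np.array([673,75,72.]),n=6)
E
```

```text
15.05 [-0.59522751 -0.08017183 -0.02027104] [479.30344366  74.58755162 142.6144876 ] [ 5.70595221e-01 -2.65674271e-01 -3.56729417e-01 -1.11059225e-03
 -1.48100698e+00  9.99234112e-01]
[672.83133138  74.37687019 159.29268564] [[ 1.    -0.001 -0.002]
 [-0.001 -1.     0.   ]
 [-0.002 -0.    -1.   ]]
[186.36747112 326.36554103] [147.60890539 311.78023045]
dist 88.4 deg 0.1 rows 6 target [479.5  75.   55. ]
[[-0.0, -0.0, 0.059, -0.0, 0.0, -0.0], [-0.001, -0.001, 0.059, -0.0, 0.0, -0.0], [0.0, -0.0, 0.059, -0.0, 0.0, -0.001], [-0.0, -0.0, 0.059, -0.0, 0.0, 0.0], [-0.001, -0.001, 0.059, -0.0, 0.0, -0.0], [0.0, -0.0, 0.059, -0.001, 0.0, -0.0]]
```

View pics/s11.png

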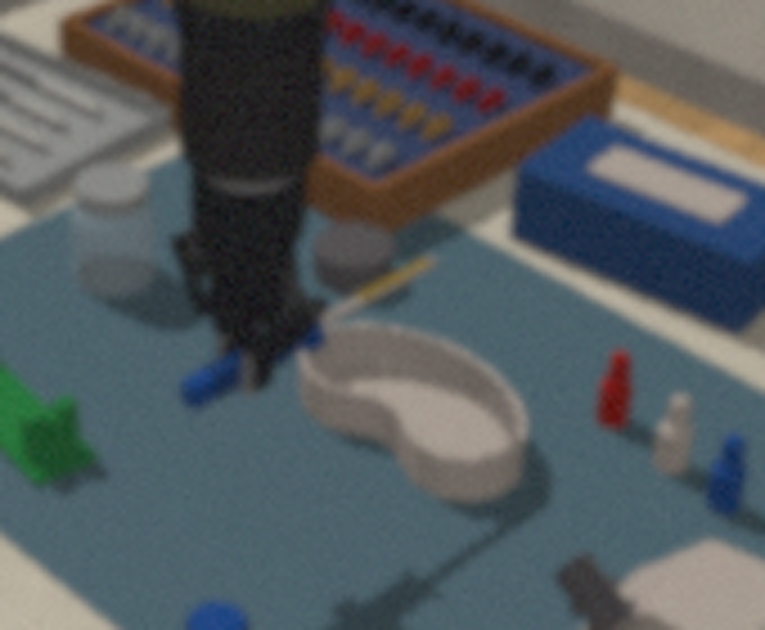

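View pics/t11.png

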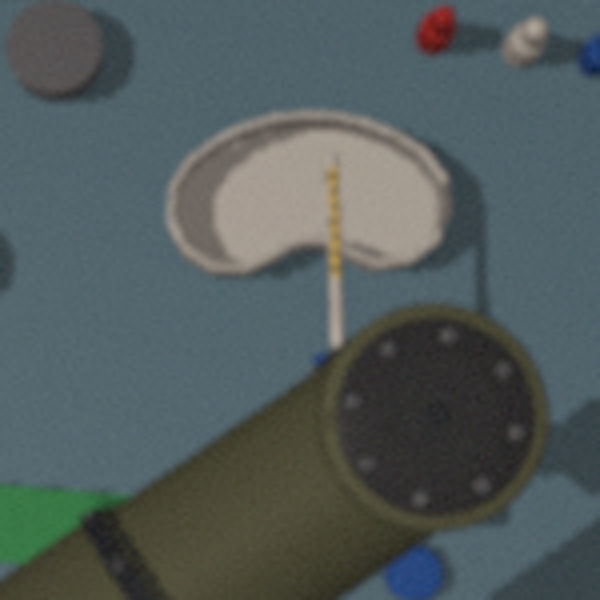

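Emit:
{"method": "step_arm", "body": {
  "series": [
    [0, 0, 0.04, 0, 0, 0],
    [0, 0, 0.06, 0, 0, 0],
    [0, 0, 0.07, 0, 0, 0],
    [0, 0, 0.07, 0, 0, 0],
    [0, 0, 0.06, 0, 0, 0],
    [0, 0, 0.04, 0, 0, 0],
    [0, 0, 0, 0, 0, 0],
    [0, 0, 0, 0, 0, 0]
  ]
}}

```text
clock: 15.95
tool_pos: [480.0, 74.8, 58.5]
orientation: [-3.141, -0.001, -0.001]
force: [0.9, 0.1, -0.2]
finger_gap: 0.176
```

```bash
python3 - <<'E'
from h import *
s=env.read_state();print(s["clock"],s["force"],s["tool_pos"],s["qd"])
t,R=tipnow(); print(t)
b=cams.get_image("side");a=cams.get_image("top");crop(b,170,250,270,370,8,"pics/s12.png");crop(a,125,215,260,360,6.5,"pics/t12.png")
for k in(0,100,130):print(k,proj(b,t-k*R[:,0]),proj(a,t-k*R[:,0]))
E
```

```text
15.95 [ 0.89506982  0.0566331  -0.22873535] [479.99794262  74.75914762  58.50933378] [ 6.05500548e-06 -1.07677436e-02  1.75991619e-02  3.65848979e-03
 -1.80195715e-03 -8.37911545e-04]
[673.48635866  74.81780259  75.64057473]
0 [206.51857904 324.64511733] [153.74415618 308.85119799]
100 [218.58901553 304.12657868] [189.57297706 310.06607742]
130 [222.38682968 297.67067327] [200.4089     310.43350062]
```

View pics/s12.png

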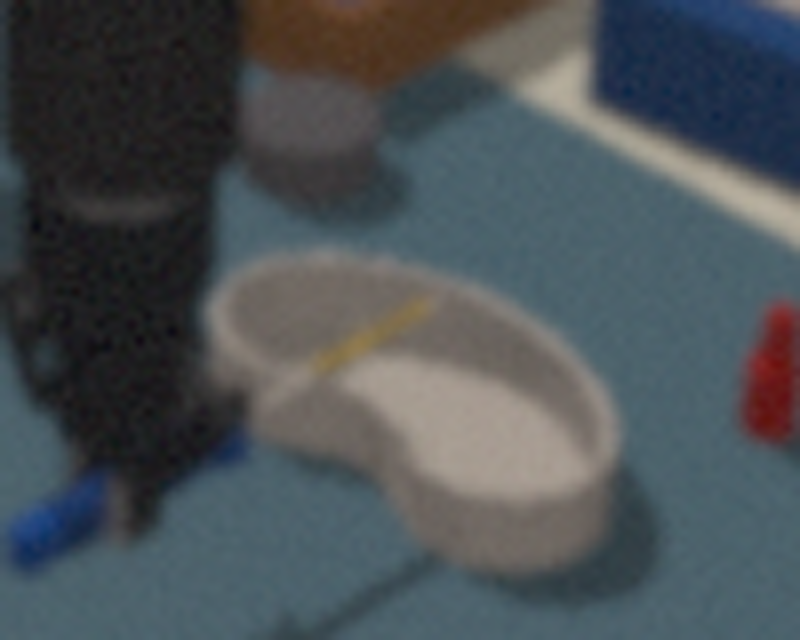

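View pics/t12.png

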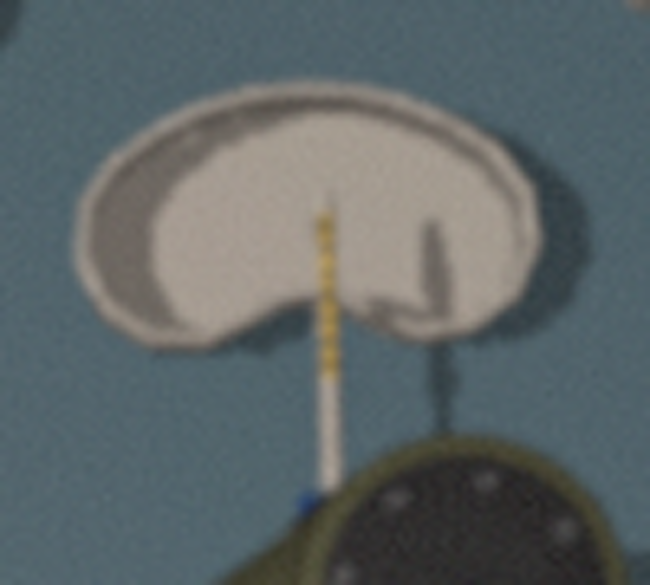

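Emit:
{"method": "step_arm", "body": {
  "series": [
    [0, 0, 0.005, 0, 0, 0],
    [0, 0, 0, 0, 0, 0],
    [0, 0, 0, 0, 0, 0],
    [0, 0, 0, 0, 0, 0],
    [0, 0, 0, 0, 0, 0],
    [0, 0, 0, 0, 0, 0]
  ]
}}

```text
clock: 16.65
tool_pos: [479.8, 74.8, 57.0]
orientation: [-3.141, -0.001, -0.001]
force: [-0.2, -0.3, -0.4]
finger_gap: 0.176
```

```bash
python3 - <<'E'
from h import *
s=env.read_state();print(s["clock"],s["tool_pos"],abs(s["qd"]).max(),tipnow(s)[0])
a=cams.get_image("top");cv2.imwrite("pics/end.png",a["pixels"][:,:,::-1])
for q in("dish_rim","drops0","cap","jar","lenscase"):print(q,[d["point"] for d in cams.look_for(q,a)[:3]])
print(env.job_done())
E
```

```text
16.65 [479.75960624  74.83475818  56.97656027] 0.0018814858232743354 [673.2536875   74.90049026  74.04366887]
dish_rim [[160.1, 308.0]]
drops0 [[122.5, 379.7], [120.5, 361.4]]
cap [[253.5, 332.7]]
jar [[176.4, 199.5]]
lenscase [[123.5, 241.8]]
the job is handed in; nothing more can be done
None
```

The job is handed in at 16.7 s. I lifted the rod straight out of the larger green rest, slid it down the tank's neck until the collar stopped, and drew it fully out. It ends level, scale side up and still held in the gripper, over the middle of the kidney dish.

- **Insertion:** The collar stopped at a push of about 14 N, and the side picture showed it flush against the mouth. The rod went in and came out with no other noticeable force.
- **Final hold:** By the arm's reading the tip is at (673, 75, 74) mm, about 34 mm above the rim. The arm was nearly still just before handing in. The gripper opening held steady throughout.
- **Tip position:** The last pictures put the tip about 2–4 mm nearer the robot than the arm's reading.
- **Dish middle:** The image network placed the middle of the opening near x = 661 mm, while my outline measurement gave 672–679 mm. The tip lies between them, about 10 mm beyond the network's value.
- **Other things:** The dish, cap, jar, lens case and the white and blue bottles were found within about 1.5 pixels (about 4 mm) of where they started. In the last look the network did not report the red bottle, but it was standing in place in the pictures just before. I did not re-check the occluder.

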